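# Set the pump's thumbwheel preset and load it

### The arm

A 6-joint arm with a two-finger parallel gripper is mounted at the origin on the work surface. World frame = base frame: x ahead of the robot, y to its left, z up, the work surface at z = 0. Lengths are in m, angles in rad, forces in N, time in s.
With the tool pointing down it reaches from about 0.35 to 0.85 m from the base axis. Payload 8.1 kg.
Tool frame: the origin (TCP) lies between the finger pads; the fingertips stand 14 mm ahead of it and the grasp point (between the pads) lies 5 mm behind it (robot.tcp_to_tips is the z of the fingertips in the tool frame, in m); z points along the fingers, y is the line along which they close (so a half turn about z gives the same grasp; the last joint's range is limited). The gripper opens to 93 mm and grips with 3 to 60 N. Pads are 15 mm wide; open, the fingers measure 128 mm over their backs; the gripper's body (75 mm by 188 mm) begins 65 mm behind the grasp point.
Start: joints at [-1.263, 0.13, 1.488, -0, 1.523, -0.085], TCP at [0.23, -0.554, 0.233] pointing down, gripper open.
Joint ranges: [-2.96, 2.96], [-0.89, 2.26], [0.02, 2.5], [-1.34, 4.48], [0, 2.73], [-2.66, 2.66]. Speed limits (rad/s): [2.39, 2.39, 2.79, 3.14, 3.14, 3.14].

### API

Orientations are given as a rotation vector (axis times angle).
In Python, from plant import sensors, read_camera, robot gives the robot as it stands.
- The arm moves only by the shell command python3 -m inch 'ROWS' [FORCE]. ROWS is a JSON list of rows, 1 to 20 of them, each written [opening, [dx, dy, dz], turn]: the finger opening in m, then dx, dy, dz in shares of the most that a row can go, 1 being 50 mm, then a turn about the tool's z in normalised numbers (1 is 4 rad); each row shifts and turns the commanded pose from where the row before left it, along the tool's axes as they then stand; what a row does not reach is not made up. A row lasts 1/10 s, in which the tool goes at most 0.05 m and 0.15 rad, less where a joint would pass 70% of its speed; a pose out of reach is approached as far as the arm can. The fingers move at their own pace and stop on an object; FORCE is the grip in N (left out, the last holds). Time passes only in rows, so rows that do not move let the fingers close. It prints the time, the measured TCP pose, the force, the opening and the grip force at its end. No shift or turn number may pass 1 either way. Input that does not fit is refused with a message, and nothing moves.
- sensors.read_state(): the state, without advancing time (a new reading comes with each control period).
- read_camera(name): name is "side" or "top" or "wrist"; returns a dict with "image" (400x640x3 uint8, red, green, blue), "depth" (400x640 float32, m along the optical axis (not along the pixel's ray), 0 where there is no reading), "fx", "fy", "cx", "cy" (pixels), "R" (3x3) and "t" (3): a world point X has camera coordinates R X + t. Camera axes: x right, y down, z forward; pixel columns grow to the right and rows downward; lengths in m; the calibration is good to about 2 mm. A picture is of the moment at which its call begins.
- robot.close_job(): hands the job in; it is judged then, once.
The state is a dict: "t": time; "q": joint angles; "dq": joint speeds; "joint_torque": joint torques, N m; "tool_pos": TCP position; "orientation": TCP orientation; "force": force on the tool from outside, world axes, zero at the start; "wrist_torque": the same for the moment, N m; "opening": finger opening in m; "gripper_force": force on a finger pad.
Only numpy, scipy, OpenCV 4.12 (cv2) and the standard library are available. Lean on these libraries where they do the work, as an engineer would, in place of code of your own. Each camera call takes 0.05 s, during which the arm holds its last target. There are 200 camera calls.

### The job

With a fingertip dragged over their rims, set the three thumbwheels on the pump drive to 5, 4, 2 (left to right as seen from the robot, counted by the pips at the top of each wheel), each clicked home on its digit. Then, only once the whole code stands, press the round button beside them fully down and let it go. Work gently, never pressing harder than 20 N on a wheel or the button, leave everything else where it is and take the hand away with the code still standing.

Things in the scene. Friction and masses are not known exactly. Their poses are not given: they have to be found in the camera images.
- drive: White pump drive, a fixed box 200 (x) by 240 (y) by 120 high on screw feet set 2 to 12 mm high; origin at the centre of its underside, x from its front (pump head sticks out 67 mm at -x, below the top) to its back. On its level top: three thumbwheels in a row along y and, right of them (-y), a round button; a loose steel fitting stands 90 mm behind the wheels.
- hundreds (a joint): The leftmost (+y) thumbwheel, white plastic, 48 mm across, 18 mm wide, axle along the drive's y. rad: 0.6283 per digit, digit k is at the top at k*0.6283; stops just outside 0 and 9. Grows when its top is dragged to the drive's +x, 15.1 mm of rim travel per digit.
- hundreds_top (a point): Nominal top of the hundreds wheel's rim, fixed to the drive at x -20, y 78, z 136 mm in its frame (16 mm above the drive's top); the rim's true top may be 2 mm higher or lower. Wheels 44 mm apart. Pips: the field at the very top, between two small aluminium marks, counts; 0 to 9 black pips, 0 blank, fields parted by grey lines; the next higher digit is on the front (-x) side.
- tens (a joint): The middle thumbwheel, white plastic, 48 mm across, 18 mm wide, axle along the drive's y. rad: 0.6283 per digit, digit k is at the top at k*0.6283; stops just outside 0 and 9. Grows when its top is dragged to the drive's +x, 15.1 mm of rim travel per digit.
- tens_top (a point): Nominal top of the tens wheel's rim, fixed to the drive at x -20, y 34, z 136 mm in its frame (16 mm above the drive's top); the rim's true top may be 2 mm higher or lower. Wheels 44 mm apart. All wheels click: a sprung ball pulls each to the nearest whole digit (it may balance midway); passing a click takes about 2 N at the rim. The axles do not yield: a millimetre too deep is already too hard.
- units (a joint): The rightmost (next to the button) thumbwheel, white plastic, 48 mm across, 18 mm wide, axle along the drive's y. rad: 0.6283 per digit, digit k is at the top at k*0.6283; stops just outside 0 and 9. Grows when its top is dragged to the drive's +x, 15.1 mm of rim travel per digit.
- units_top (a point): Nominal top of the units wheel's rim, fixed to the drive at x -20, y -10, z 136 mm in its frame (16 mm above the drive's top); the rim's true top may be 2 mm higher or lower. Wheels 44 mm apart. All rims are smooth and turn by friction (coefficient roughly 0.5 to 0.7) under a fingertip that presses on the rim and is dragged along.
- load (a joint): Round grey push button, 24 mm in diameter, at x = -20 mm, y = -80 mm on the drive's top: 0 released, 0.006 m fully down; springs back; fully down takes 5 N.
- load_top (a point): Centre of the button's upper face, moves with it.
- fitting: Small turned steel fitting on the drive's top; origin at its underside. Bystander.
- beaker: Glass beaker, 80 wide, 100 high; origin at its underside. Bystander.
- reagent: Amber glass bottle, 60 wide, 150 high; origin at its underside. Bystander.
- jar: Glass jar, 56 wide, 80 high; origin at its underside. Bystander.
- wrench: Steel wrench lying flat; origin at its underside. Bystander.
- valve: Steel valve body with black handle, 90 long, 40 high; origin at its underside. Bystander.
- collar: Aluminium collar, 60 wide, 12 high; origin at its underside. Bystander.

How it is judged:
On the way, in this order (a step that is already met when the one before it is completed fails the run):
1. all three wheels show the code 5, 4, 2 (value of joint hundreds between 3.022 and 3.262 rad and value of joint tens between 2.393 and 2.633 rad and value of joint units between 1.137 and 1.377 rad), for 0.2 s.
2. the button is pressed fully down with the code standing (all of step 1 and value of joint load above 0.0045 m), for 0.05 s.
At the end, for the whole second after the job is handed in: The wheels stand within 0.12 rad of digits 5 (3.142 rad), 4 (2.513 rad) and 2 (1.257 rad), at rest, and the button is released (under 1.5 mm), after having been pressed at least 4.5 mm with the code standing (all of step 1 and velocity of joint hundreds between -0.1 and 0.1 rad/s and velocity of joint tens between -0.1 and 0.1 rad/s and velocity of joint units between -0.1 and 0.1 rad/s and value of joint load below 0.0015 m); the robot touches nothing.
It fails at once if a wheel is pressed with more than 20 N (contact force between any of the fingers, the arm and hundreds above 20 N or contact force between any of the fingers, the arm and tens above 20 N or contact force between any of the fingers, the arm and units above 20 N).
It fails at once if the button is pressed with more than 20 N (contact force between anything else and load above 20 N).
It fails at once if the button is pressed while the wheels do not show 5, 4, 2 (value of joint load above 0.003 m and not (value of joint hundreds between 3.022 and 3.262 rad and value of joint tens between 2.393 and 2.633 rad and value of joint units between 1.137 and 1.377 rad)).
It fails at once if a bystander is moved by more than 20 mm (distance of any of fitting, beaker, reagent, jar, wrench, valve, collar from where it was at the start of the episode above 0.02 m).
It also fails if it takes over 72 s, if anything falls off the work surface, if the arm or the gripper's body presses on something with over 40 N, if the wrist force passes 120 N, or if a joint passes its speed limit or range.

## Working session

There is one attempt and no reset: what is moved stays moved. The work goes in short steps, Python scripts to look and compute and a shell command to move; the robot and the scene stay as the last step left them, time stands still between calls to the robot, and variables do not carry over. Pictures are saved under pics/ and viewed, at most 10 in all, crops included, and the job is handed in when it is done.

```bash
mkdir -p pics; ls; python3 - <<'E'
from plant import sensors, read_camera, robot
import cv2, numpy as np
s=sensors.read_state(); print(s)
for n in ("top","side"):
    c=read_camera(n); cv2.imwrite(f"pics/{n}0.png",c["image"][:,:,::-1]); np.savez(f"{n}0.npz",**c)
    print(n,c["fx"],c["cx"],c["cy"],c["R"].round(4).tolist(),c["t"].round(4).tolist(), (-c["R"].T@c["t"]).round(3))
E
```

```text
pics
{'t': 0.0, 'q': array([-1.26342000e+00,  1.31186307e-01,  1.48924826e+00, -4.26496941e-06,
        1.52301982e+00, -8.53775072e-02]), 'dq': array([-1.45345599e-04, -8.50376113e-04,  4.96551505e-04,  4.48754194e-05,
        5.66338749e-06, -6.42097355e-04]), 'joint_torque': array([-1.51484499e-03, -5.59852660e+01, -4.91756630e+01,  7.68189062e-02,
        3.51249729e-02, -1.04710202e-04]), 'tool_pos': array([ 0.22950741, -0.55378327,  0.23158945]), 'orientation': array([-3.07939672e+00, -6.12618055e-01,  3.30397708e-04]), 'force': array([ 0.3222628 ,  0.14052759, -0.36463124]), 'wrist_torque': array([0.02094394, 0.00836244, 0.00202948]), 'gripper_force': 0.0, 'opening': 0.09298066390625975}
top 455.3332019829514 317.35067136418 205.11829051526695 [[-0.0018, -1.0, -0.0003], [-0.9876, 0.0018, -0.1572], [0.1572, 0.0, -0.9876]] [-0.003, 0.6218, 1.137] [ 0.435 -0.004  1.221]
side 406.41774033338504 319.60884358447265 198.68308977733395 [[-0.945, -0.3268, -0.0144], [-0.2157, 0.6557, -0.7235], [0.2459, -0.6806, -0.6901]] [0.5702, 0.2193, 1.0005] [0.34  0.724 0.857]
```

View pics/top0.png

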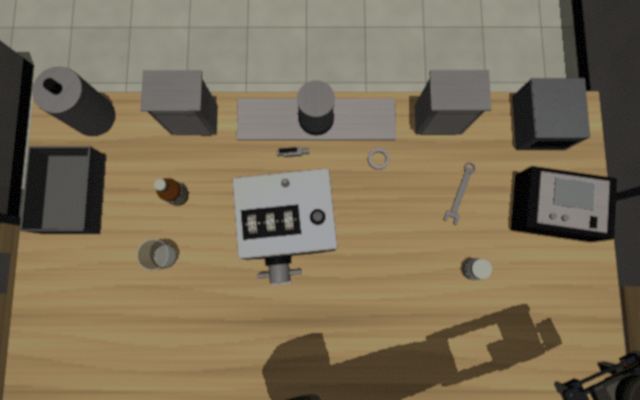

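View pics/side0.png

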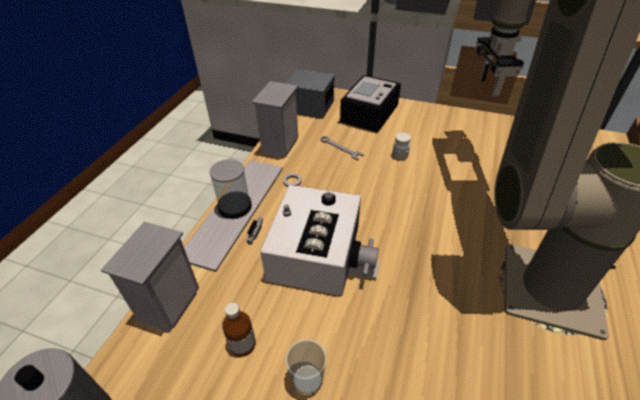

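Top view: the drive's top has corners near (233,178), (329,169), (336,249) and (239,259). The wheels are near (252,222), (271,221) and (289,220), the button near (318,216) and the fitting near (285,183). The side view agrees. Next I get the drive pose.

```bash
cat > h.py <<'E'
import numpy as np, cv2
def ray(c,uv,z):
    R,t=c["R"],c["t"]; C=-R.T@t
    uv=np.atleast_2d(uv).astype(float)
    d=np.c_[(uv[:,0]-c["cx"])/c["fx"],(uv[:,1]-c["cy"])/c["fy"],np.ones(len(uv))]@R
    return C+d*((z-C[2])/d[:,2])[:,None]
def cloud(c):
    v,u=np.mgrid[:400,:640]; D=c["depth"]
    P=np.dstack([(u-c["cx"])/c["fx"]*D,(v-c["cy"])/c["fy"]*D,D])
    return (P-c["t"])@c["R"]
def proj(c,X):
    p=np.atleast_2d(X)@c["R"].T+c["t"]
    return np.c_[p[:,0]/p[:,2]*c["fx"]+c["cx"],p[:,1]/p[:,2]*c["fy"]+c["cy"]]
E
python3 - <<'E'
from h import *
for n,roi in(("top",(160,270,220,345)),("side",(185,290,255,370))):
    c=dict(np.load(n+"0.npz")); P=cloud(c); a,b,l,r=roi
    m=np.zeros((400,640),np.uint8); z=P[:,:,2]
    m[a:b,l:r]=((z>0.112)&(z<0.145)&(c["depth"]>0))[a:b,l:r]
    zt=np.median(z[m>0]); print(n,"ztop",zt,m.sum())
    g=((m>0)&(abs(z-zt)<0.008)).astype(np.uint8)
    g=cv2.morphologyEx(g,cv2.MORPH_CLOSE,np.ones((25,25)))
    g=cv2.morphologyEx(g,cv2.MORPH_OPEN,np.ones((9,9)))
    k=max(cv2.findContours(g,0,1)[0],key=cv2.contourArea)[:,0]
    W=ray(c,k,zt)[:,:2]; rc=cv2.minAreaRect((W*1000).astype(np.float32)); print(rc, cv2.boxPoints(rc).round(1).tolist())
c=dict(np.load("top0.npz"))
# button
g=cv2.cvtColor(c["image"],cv2.COLOR_RGB2HSV)
print([ (p,ray(c,p,zz)[0].round(4)) for p,zz in(((318,216),.135),((285,183),.15),((252,222),.142),((271,221),.142),((289,220),.142))])
E
```

```text
top ztop 0.12278346534283653 7901
((590.38671875, 77.16779327392578), (200.95677185058594, 238.96603393554688), 5.748967170715332) [[478.3999938964844, 186.0], [502.3999938964844, -51.79999923706055], [702.2999877929688, -31.600000381469727], [678.4000244140625, 206.10000610351562]]
side ztop 0.12193737262942628 5856
((589.5443725585938, 82.45983123779297), (199.5494842529297, 243.77151489257812), 5.747027397155762) [[478.1000061035156, 193.6999969482422], [502.5, -48.79999923706055], [701.0, -28.799999237060547], [676.5999755859375, 213.6999969482422]]
[((318, 216), array([ 0.5816, -0.0056,  0.135 ])), ((285, 183), array([0.6596, 0.0734, 0.15  ])), ((252, 222), array([0.5665, 0.1518, 0.142 ])), ((271, 221), array([0.5689, 0.1065, 0.142 ])), ((289, 220), array([0.5712, 0.0636, 0.142 ]))]
```

The manual's scale: shifts go in shares of 50 mm and turns go in shares of 4 rad. Converting my numbers, 0.0353 m is 0.706, -0.0303 m is -0.606.

```bash
python3 -m inch '[[0, [0.706, -0.606, -0.08], 0], [0, [0.706, -0.606, -0.08], 0], [0, [0.706, -0.606, -0.08], 0], [0, [0.706, -0.606, -0.08], 0], [0, [0.706, -0.606, -0.08], 0], [0, [0.706, -0.606, -0.08], 0], [0, [0.706, -0.606, -0.08], 0], [0, [0.706, -0.606, -0.08], 0], [0, [0.706, -0.606, -0.08], 0], [0, [0.706, -0.606, -0.08], 0], [0, [0.706, -0.606, -0.08], 0], [0, [0.706, -0.606, -0.08], 0], [0, [0.706, -0.606, -0.08], 0], [0, [0.706, -0.606, -0.08], 0], [0, [0.706, -0.606, -0.08], 0], [0, [0.706, -0.606, -0.08], 0]]' 20
python3 -m inch '[[0, [0, 0, 0], -0.035], [0, [0, 0, 0], -0.035], [0, [0, 0, 0], -0.035], [0, [0, 0, 0], -0.035], [0, [0, 0, 0], -0.035], [0, [0, 0, 0], -0.035], [0, [0, 0, 0], -0.035], [0, [0, 0, 0], -0.035], [0, [0, 0, 0], -0.035], [0, [0, 0, 0], 0]]'
python3 - <<'E'
from plant import sensors, read_camera
from h import *
from scipy.spatial.transform import Rotation as Ro
s=sensors.read_state(); print(s["tool_pos"],Ro.from_rotvec(s["orientation"]).as_matrix().round(4).tolist(),s["force"],s["opening"])
c=read_camera("wrist"); np.savez("w1.npz",**c); print(c["fx"],(-c["R"].T@c["t"]),c["R"].round(2).tolist())
cv2.imwrite("pics/w1.png",c["image"][:,:,::-1])
y=np.radians(5.75);ex=np.array([np.cos(y),np.sin(y),0]);ey=np.array([-ex[1],ex[0],0]);o=np.array([.590,.078,.0025])
for a in(.078,.034,-.010,-.08): print(proj(c,o-.02*ex+a*ey+[0,0,.136]).round(0))
E
```

```text
t: 1.7
tool_pos: [0.5662, 0.1117, 0.2963]
orientation: [3.081, 0.613, -0.001]
force: [-0.3, -0.8, 0.9]
opening: 0.0005
gripper_force: 0.0
t: 2.7
tool_pos: [0.5657, 0.1097, 0.2961]
orientation: [-2.125, -2.313, 0.001]
force: [0.1, -0.1, 1.1]
opening: 0.0006
gripper_force: 0.0
[0.56565999 0.1097418  0.29608776] [[-0.0842, 0.9964, -0.001], [0.9964, 0.0842, -0.0001], [0.0, -0.001, -1.0]] [ 0.10806398 -0.07022491  1.06066599] 0.0005969704403323353
275.48066952111077 [0.55899526 0.18484874 0.44782189] [[1.0, 0.08, -0.0], [0.08, -0.96, 0.27], [0.02, -0.27, -0.96]]
[[315. 145.]]
[[316. 184.]]
[[316. 219.]]
[[317. 271.]]
```

View pics/w1.png

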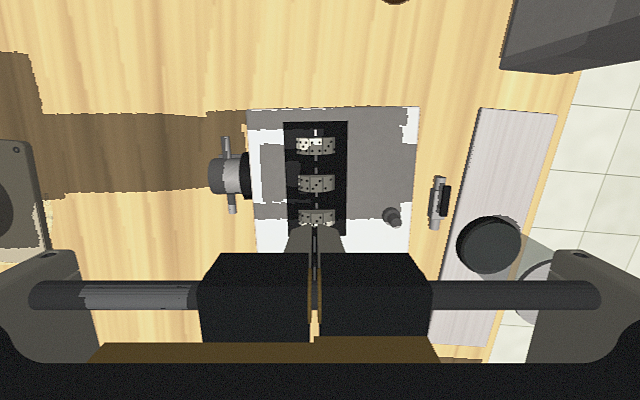

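The wheels sit at rows 145, 184 and 219, column 316, matching the drive pose. I move closer to read the pips.

In the tool's units: 0.035 m is 0.7, -0.028 m is -0.56, -0.016 rad is -0.004.

```bash
python3 -m inch '[[0, [-0.56, 0, 0.7], -0.004], [0, [-0.56, 0, 0.7], 0], [0, [-0.56, 0, 0.7], 0], [0, [0, 0, 0], 0], [0, [0, 0, 0], 0]]'
cat > look.py <<'E'
import sys
from plant import sensors, read_camera
from h import *
c=read_camera("wrist"); np.savez("w.npz",**c)
y=np.radians(5.75);ex=np.array([np.cos(y),np.sin(y),0]);ey=np.array([-ex[1],ex[0],0]);o=np.array([.590,.078,.0025])
out=[]
for a in(.078,.034,-.010):
    # rectify a 44x26 mm patch around the wheel top (plane at rim height)
    q=[o+(-.02+i)*ex+(a+j)*ey+[0,0,.134] for i,j in((-.026,.018),(.026,.018),(.026,-.018),(-.026,-.018))]
    p=proj(c,q).astype(np.float32); print(p.mean(0).round(0))
    M=cv2.getPerspectiveTransform(p,np.float32([[0,0],[260,0],[260,180],[0,180]]))
    out.append(cv2.warpPerspective(c["image"],M,(260,180),flags=cv2.INTER_CUBIC))
cv2.imwrite("pics/"+sys.argv[1],np.hstack(out)[:,:,::-1])
E
python3 look.py d1.png
```

```text
t: 3.25
tool_pos: [0.573, 0.0258, 0.1907]
orientation: [-2.114, -2.321, 0.002]
force: [-0.6, 0.2, 0.5]
opening: 0.0009
gripper_force: 0.0
[317.  33.]
[317. 102.]
[317. 164.]
```

View pics/d1.png

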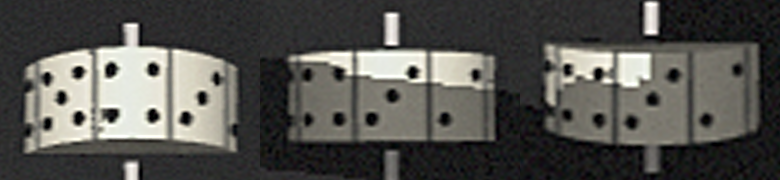

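Counting the field between the marks (columns 131, 390 and 651), the wheels read 4, 3, 3. The neighbouring fields agree: higher digits on the left (front), lower on the right. The needed turns are +1, +1 and −1. I check the rim heights by depth.

```bash
python3 - <<'E'
from h import *
from plant import sensors
c=dict(np.load("w.npz")); P=cloud(c).reshape(-1,3); ok=c["depth"].ravel()>0
y=np.radians(5.75);ex=np.array([np.cos(y),np.sin(y),0]);ey=np.array([-ex[1],ex[0],0]);o=np.array([.590,.078,0])
L=np.c_[(P-o)@ex,(P-o)@ey,P[:,2]]
for a in(.078,.034,-.010):
    m=ok&(abs(L[:,0]+.02)<.004)&(abs(L[:,1]-a)<.007)&(L[:,2]>.1)
    w=ok&(abs(L[:,0]+.02)<.022)&(abs(L[:,1]-a)<.012)&(L[:,2]>.126)
    print("rim z",m.sum(),np.median(L[m,2]).round(4),L[m,2].std().round(4), "span",np.percentile(L[w,0],[1,99]).round(4),np.percentile(L[w,1],[1,99]).round(4))
m=ok&(abs(L[:,0]-.03)<.02)&(abs(L[:,1]-.04)<.06); print("top z",np.median(L[m,2]),m.sum())
m=ok&(abs(L[:,0]+.02)<.03)&(abs(L[:,1]+.08)<.03)&(L[:,2]>.126)&(L[:,2]<.15); print("button",m.sum(),np.median(L[m],axis=0))
s=sensors.read_state(); d=s["tool_pos"]-o; print("tcp local",d@ex,d@ey,s["tool_pos"],s["force"])
E
```

```text
rim z 293 0.1392 0.0007 span [-0.0404  0.0012] [0.0676 0.0856]
rim z 230 0.1378 0.0007 span [-0.0395  0.0006] [0.0243 0.0416]
rim z 948 0.2756 0.0553 span [-0.0416  0.0016] [-0.0219 -0.0025]
top z 0.1223888754078197 9285
button 28 [-0.01999095 -0.06189012  0.12755045]
tcp local -0.02108321688402847 -0.049675350013514495 [0.57399974 0.0264623  0.19243225] [ 0.022507   -0.62046366 -0.80495701]
```

Units wheel first (drag toward −x).

In the tool's units: 0.0195 m is 0.39, 0.017 m is 0.34.

```bash
python3 -m inch '[[0, [0.39, 0.086, 0], 0], [0, [0.39, 0.084, 0], 0], [0, [0, 0, 0.34], 0], [0, [0, 0, 0.34], 0], [0, [0, 0, 0], 0], [0, [0, 0, 0], 0], [0, [0, 0, 0], 0]]'
python3 -m inch '[[0, [0, 0, 0.01], 0], [0, [0, 0, 0.01], 0], [0, [0, 0, 0], 0]]'
```

```text
t: 4.0
tool_pos: [0.5794, 0.0662, 0.1597]
orientation: [2.109, 2.326, 0.003]
force: [-1.1, 0.3, 0.3]
opening: 0.0005
gripper_force: 0.0
t: 4.3
tool_pos: [0.5785, 0.0657, 0.157]
orientation: [2.11, 2.327, 0.001]
force: [0.2, 0.1, 0.2]
opening: 0.0011
gripper_force: 0.0
```

In the tool's units: 0.0005 m is 0.01.

```bash
python3 -m inch '[[0, [0, 0, 0.01], 0], [0, [0, 0, 0], 0]]'
```

```text
t: 4.5
tool_pos: [0.5782, 0.0657, 0.156]
orientation: [-2.11, -2.327, 0.0]
force: [-1.2, -0.2, 0.2]
opening: 0.0002
gripper_force: 0.0
```

In the tool's units: 0.0005 m is 0.01.

```bash
python3 -m inch '[[0, [0, 0, 0.01], 0], [0, [0, 0, 0], 0]]'
```

```text
t: 4.7
tool_pos: [0.5782, 0.0658, 0.1555]
orientation: [-2.11, -2.327, 0.0]
force: [-1.1, -0.1, 0.3]
opening: 0.0006
gripper_force: 0.0
```

In the tool's units: 0.0005 m is 0.01.

```bash
python3 -m inch '[[0, [0, 0, 0.01], 0], [0, [0, 0, 0], 0]]'
```

```text
t: 4.9
tool_pos: [0.5783, 0.0658, 0.155]
orientation: [-2.11, -2.328, 0.0]
force: [0.2, 0.4, 0.5]
opening: 0.0001
gripper_force: 0.0
```

In the tool's units: 0.0004 m is 0.008.

```bash
python3 -m inch '[[0, [0, 0, 0.008], 0], [0, [0, 0, 0], 0]]'
```

```text
t: 5.1
tool_pos: [0.5783, 0.0658, 0.1547]
orientation: [-2.11, -2.328, 0.0]
force: [-0.5, -0.8, 0.1]
opening: 0.0006
gripper_force: 0.0
```

In the tool's units: 0.0004 m is 0.008.

```bash
python3 -m inch '[[0, [0, 0, 0.008], 0], [0, [0, 0, 0], 0]]'
```

```text
t: 5.3
tool_pos: [0.5784, 0.0658, 0.1545]
orientation: [2.11, 2.327, 0.0]
force: [0.1, 0.5, 0.3]
opening: 0.0003
gripper_force: 0.3
```

In the tool's units: 0.0003 m is 0.006.

```bash
python3 -m inch '[[0, [0, 0, 0.006], 0], [0, [0, 0, 0], 0]]'
```

```text
t: 5.5
tool_pos: [0.5785, 0.0658, 0.1544]
orientation: [2.11, 2.327, 0.001]
force: [-0.3, 0.3, 1.9]
opening: 0.0004
gripper_force: 1.3
```

In the tool's units: 0.0003 m is 0.006.

```bash
python3 -m inch '[[0, [0, 0, 0.006], 0], [0, [0, 0, 0], 0]]'
```

```text
t: 5.7
tool_pos: [0.5786, 0.0658, 0.1543]
orientation: [2.11, 2.327, 0.001]
force: [-1.5, -0.0, 4.4]
opening: 0.0003
gripper_force: 2.4
```

In the tool's units: 0.0004 m is 0.008.

```bash
python3 -m inch '[[0, [0, 0, 0.008], 0], [0, [0, 0, 0], 0]]'
```

```text
t: 5.9
tool_pos: [0.5788, 0.0658, 0.1543]
orientation: [2.109, 2.327, 0.001]
force: [-1.6, 0.4, 7.2]
opening: 0.0006
gripper_force: 3.3
```

In the tool's units: -0.0015 m is -0.03, 0.0001 m is 0.002.

```bash
python3 -m inch '[[0, [0, -0.03, 0.002], 0], [0, [0, -0.03, 0], 0], [0, [0, -0.03, 0], 0]]'
```

```text
t: 6.2
tool_pos: [0.5751, 0.0654, 0.1544]
orientation: [2.108, 2.326, 0.004]
force: [2.1, 0.9, 5.4]
opening: 0.0005
gripper_force: 2.8
```

In the tool's units: -0.0015 m is -0.03, 0.0002 m is 0.004.

```bash
python3 -m inch '[[0, [0, -0.03, 0.004], 0], [0, [0, -0.03, 0.002], 0], [0, [0, -0.03, 0], 0]]'
```

```text
t: 6.5
tool_pos: [0.5706, 0.065, 0.1544]
orientation: [2.108, 2.326, 0.004]
force: [0.1, 0.1, 7.0]
opening: 0.0007
gripper_force: 3.7
```

In the tool's units: -0.0015 m is -0.03.

```bash
python3 -m inch '[[0, [0, -0.03, 0], 0], [0, [0, -0.03, 0], 0], [0, [0, -0.03, 0], 0]]'
```

```text
t: 6.8
tool_pos: [0.5658, 0.0645, 0.1542]
orientation: [2.109, 2.326, 0.003]
force: [-1.7, 0.6, 6.5]
opening: 0.0002
gripper_force: 3.6
```

In the tool's units: 0.022 m is 0.44, -0.004 m is -0.08.

```bash
python3 -m inch '[[0, [0, -0.03, 0], 0], [0, [0, 0, 0], 0], [0, [0, 0, 0], 0], [0, [0, 0, -0.06], 0], [0, [0, 0, -0.08], 0], [0, [0.44, 0, 0], 0], [0, [0.44, 0, 0], 0], [0, [0, 0, 0.04], 0], [0, [0, 0, 0.04], 0], [0, [0, 0, 0], 0], [0, [0, 0, 0], 0]]'
```

```text
t: 7.9
tool_pos: [0.559, 0.1073, 0.1557]
orientation: [-2.111, -2.327, 0.001]
force: [-0.2, -0.7, 1.0]
opening: 0.0004
gripper_force: 0.0
```

```bash
python3 look.py d2.png; python3 -c "
from plant import sensors;print(sensors.read_state()['force'])"
```

```text
[327. 164.]
[327. 229.]
[326. 287.]
[ 0.21403283  0.01815854 -0.68504228]
```

View pics/d2.png

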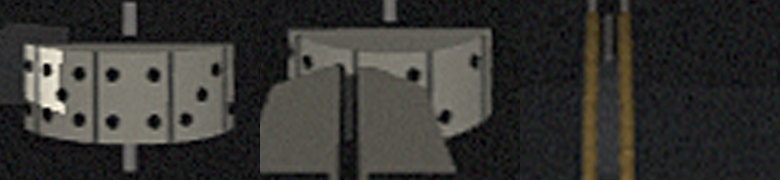

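Hundreds still reads 4 and tens 3; units is hidden by the finger. Now the tens wheel.

In the tool's units: 0.0005 m is 0.01.

```bash
python3 -m inch '[[0, [0, 0, 0.01], 0], [0, [0, 0, 0.01], 0], [0, [0, 0, 0], 0]]'
```

```text
t: 8.25
tool_pos: [0.5591, 0.1079, 0.1549]
orientation: [-2.11, -2.327, 0.0]
force: [-0.4, -0.2, -0.3]
opening: 0.0009
gripper_force: 0.0
```

In the tool's units: 0.0005 m is 0.01.

```bash
python3 -m inch '[[0, [0, 0, 0.01], 0], [0, [0, 0, 0], 0]]'
```

```text
t: 8.45
tool_pos: [0.559, 0.1081, 0.1544]
orientation: [-2.11, -2.328, 0.0]
force: [-0.1, -0.0, -0.1]
opening: 0.0003
gripper_force: 0.0
```

In the tool's units: 0.0004 m is 0.008.

```bash
python3 -m inch '[[0, [0, 0, 0.008], 0], [0, [0, 0, 0], 0]]'
```

```text
t: 8.65
tool_pos: [0.5591, 0.1081, 0.154]
orientation: [-2.11, -2.328, 0.0]
force: [0.2, -0.1, 0.6]
opening: 0.0003
gripper_force: 0.0
```

In the tool's units: 0.0005 m is 0.01.

```bash
python3 -m inch '[[0, [0, 0, 0.01], 0], [0, [0, 0, 0], 0]]'
```

```text
t: 8.85
tool_pos: [0.559, 0.1081, 0.1535]
orientation: [-2.11, -2.328, 0.0]
force: [1.2, 0.0, 0.3]
opening: 0.0007
gripper_force: 0.0
```

In the tool's units: 0.0004 m is 0.008.

```bash
python3 -m inch '[[0, [0, 0, 0.008], 0], [0, [0, 0, 0], 0]]'
```

```text
t: 9.05
tool_pos: [0.5591, 0.1081, 0.1531]
orientation: [-2.11, -2.328, 0.0]
force: [-0.2, 0.1, -0.6]
opening: 0.0002
gripper_force: 0.0
```

In the tool's units: 0.0005 m is 0.01.

```bash
python3 -m inch '[[0, [0, 0, 0.01], 0], [0, [0, 0, 0], 0]]'
```

```text
t: 9.25
tool_pos: [0.5591, 0.1081, 0.1526]
orientation: [-2.11, -2.328, 0.0]
force: [-0.1, 0.0, 0.0]
opening: 0.0005
gripper_force: 0.0
```

In the tool's units: 0.0004 m is 0.008.

```bash
python3 -m inch '[[0, [0, 0, 0.008], 0], [0, [0, 0, 0], 0]]'
```

```text
t: 9.45
tool_pos: [0.5591, 0.1081, 0.1522]
orientation: [2.11, 2.328, 0.0]
force: [0.0, -0.4, 0.3]
opening: 0.0003
gripper_force: 0.0
```

In the tool's units: 0.0005 m is 0.01.

```bash
python3 -m inch '[[0, [0, 0, 0.01], 0], [0, [0, 0, 0], 0]]'
```

```text
t: 9.65
tool_pos: [0.5592, 0.1081, 0.1521]
orientation: [2.11, 2.327, 0.0]
force: [-1.5, 0.1, 2.8]
opening: 0.0003
gripper_force: 1.2
```

In the tool's units: 0.0004 m is 0.008.

```bash
python3 -m inch '[[0, [0, 0, 0.008], 0], [0, [0, 0, 0], 0]]'
```

```text
t: 9.85
tool_pos: [0.5593, 0.1081, 0.1519]
orientation: [2.11, 2.327, 0.001]
force: [-2.0, 0.0, 5.0]
opening: 0.0004
gripper_force: 2.6
```

```bash
python3 -m inch '[[0, [0, 0, 0.008], 0], [0, [0, 0.03, 0], 0], [0, [0, 0.03, 0], 0], [0, [0, 0.03, 0], 0]]'
```

```text
t: 10.25
tool_pos: [0.5644, 0.1086, 0.1523]
orientation: [2.109, 2.327, 0.003]
force: [-2.5, -0.6, 7.8]
opening: 0.0004
gripper_force: 3.9
```

In the tool's units: 0.0015 m is 0.03.

```bash
python3 -m inch '[[0, [0, 0.03, 0], 0], [0, [0, 0.03, 0], 0], [0, [0, 0.03, 0], 0]]'
```

```text
t: 10.55
tool_pos: [0.5691, 0.1091, 0.1524]
orientation: [2.109, 2.326, 0.003]
force: [-0.4, -0.1, 7.2]
opening: 0.0004
gripper_force: 3.6
```

In the tool's units: 0.0015 m is 0.03, 0.0013 m is 0.026.

```bash
python3 -m inch '[[0, [0, 0.03, 0], 0], [0, [0, 0.03, 0], 0], [0, [0, 0.03, 0], 0], [0, [0, 0.026, 0], 0], [0, [0, 0, 0], 0], [0, [0, 0, 0], 0]]'; python3 -m inch '[[0, [0, 0, -0.06], 0], [0, [0, 0, -0.08], 0], [0, [0.44, -0.15, 0], 0], [0, [0.44, -0.16, 0], 0], [0, [0, 0, 0.03], 0], [0, [0, 0, 0], 0], [0, [0, 0, 0], 0]]'
```

```text
t: 11.15
tool_pos: [0.5747, 0.1097, 0.1522]
orientation: [2.109, 2.326, 0.003]
force: [-0.4, 0.7, 6.2]
opening: 0.0005
gripper_force: 3.2
t: 11.85
tool_pos: [0.5542, 0.1512, 0.1563]
orientation: [2.11, 2.327, -0.001]
force: [-0.2, -1.0, 0.2]
opening: 0.0003
gripper_force: 0.0
```

Now the hundreds wheel.

In the tool's units: 0.0005 m is 0.01.

```bash
python3 -m inch '[[0, [0, 0, 0.01], 0], [0, [0, 0, 0.01], 0], [0, [0, 0, 0], 0]]'
```

```text
t: 12.15
tool_pos: [0.5542, 0.1514, 0.1553]
orientation: [-2.111, -2.327, 0.0]
force: [-0.6, -0.0, 1.0]
opening: 0.0002
gripper_force: 0.0
```

In the tool's units: 0.0005 m is 0.01.

```bash
python3 -m inch '[[0, [0, 0, 0.01], 0], [0, [0, 0, 0], 0]]'
```

```text
t: 12.35
tool_pos: [0.5541, 0.1517, 0.1548]
orientation: [-2.11, -2.327, 0.0]
force: [-0.7, 0.4, -0.8]
opening: 0.0003
gripper_force: 0.0
```

In the tool's units: 0.0004 m is 0.008.

```bash
python3 -m inch '[[0, [0, 0, 0.008], 0], [0, [0, 0, 0], 0]]'
```

```text
t: 12.55
tool_pos: [0.554, 0.1518, 0.1545]
orientation: [-2.11, -2.328, 0.0]
force: [-0.7, 1.1, -0.1]
opening: 0.0002
gripper_force: 0.0
```

In the tool's units: 0.0005 m is 0.01.

```bash
python3 -m inch '[[0, [0, 0, 0.01], 0], [0, [0, 0, 0], 0]]'
```

```text
t: 12.75
tool_pos: [0.554, 0.1518, 0.1539]
orientation: [-2.11, -2.328, 0.0]
force: [-0.9, 0.1, 0.2]
opening: 0.0005
gripper_force: 0.0
```

In the tool's units: 0.0004 m is 0.008.

```bash
python3 -m inch '[[0, [0, 0, 0.008], 0], [0, [0, 0, 0], 0]]'
```

```text
t: 12.95
tool_pos: [0.5541, 0.1518, 0.1536]
orientation: [2.11, 2.328, 0.0]
force: [0.1, 0.2, 0.3]
opening: 0.0005
gripper_force: 0.1
```

In the tool's units: 0.0005 m is 0.01.

```bash
python3 -m inch '[[0, [0, 0, 0.01], 0], [0, [0, 0, 0], 0]]'
```

```text
t: 13.15
tool_pos: [0.5542, 0.1518, 0.1535]
orientation: [2.11, 2.327, 0.0]
force: [-1.4, -0.4, 2.4]
opening: 0.0005
gripper_force: 1.3
```

In the tool's units: 0.0004 m is 0.008.

```bash
python3 -m inch '[[0, [0, 0, 0.008], 0], [0, [0, 0, 0], 0]]'
```

```text
t: 13.35
tool_pos: [0.5543, 0.1519, 0.1534]
orientation: [2.11, 2.327, 0.001]
force: [-1.6, -0.7, 4.9]
opening: 0.0003
gripper_force: 2.8
```

In the tool's units: 0.0015 m is 0.03, 0.0004 m is 0.008.

```bash
python3 -m inch '[[0, [0, 0, 0.008], 0], [0, [0, 0.03, 0], 0], [0, [0, 0.03, 0], 0], [0, [0, 0.03, 0], 0]]'
```

```text
t: 13.75
tool_pos: [0.5594, 0.1524, 0.1539]
orientation: [2.109, 2.327, 0.003]
force: [-1.8, 0.3, 8.0]
opening: 0.0007
gripper_force: 4.1
```

In the tool's units: 0.0015 m is 0.03.

```bash
python3 -m inch '[[0, [0, 0.03, 0], 0], [0, [0, 0.03, 0], 0], [0, [0, 0.03, 0], 0], [0, [0, 0.03, 0], 0]]'
```

```text
t: 14.15
tool_pos: [0.5658, 0.153, 0.1539]
orientation: [2.109, 2.326, 0.004]
force: [0.9, 0.0, 7.4]
opening: 0.0004
gripper_force: 3.6
```

In the tool's units: 0.0015 m is 0.03, 0.0013 m is 0.026.

```bash
python3 -m inch '[[0, [0, 0.03, 0], 0], [0, [0, 0.03, 0], 0], [0, [0, 0.026, 0], 0], [0, [0, 0, 0], 0], [0, [0, 0, 0], 0]]'; python3 -m inch '[[0, [0, 0, -0.06], 0], [0, [0, 0, -0.3], 0], [0, [0, 0, -0.4], 0], [0, [-0.9, -0.04, 0], 0], [0, [-0.9, -0.04, 0], 0], [0, [-0.8, -0.06, 0], 0], [0, [0, 0, 0], 0], [0, [0, 0, 0], 0], [0, [0, 0, 0], 0]]'; python3 look.py d3.png
```

```text
t: 14.65
tool_pos: [0.5698, 0.1534, 0.1537]
orientation: [2.109, 2.326, 0.003]
force: [-0.3, -0.6, 7.0]
opening: 0.0001
gripper_force: 3.5
t: 15.55
tool_pos: [0.5746, 0.024, 0.1907]
orientation: [-2.11, -2.328, -0.001]
force: [0.1, -0.2, -0.3]
opening: 0.0004
gripper_force: 0.0
[316.  29.]
[316.  99.]
[316. 161.]
```

View pics/d3.png

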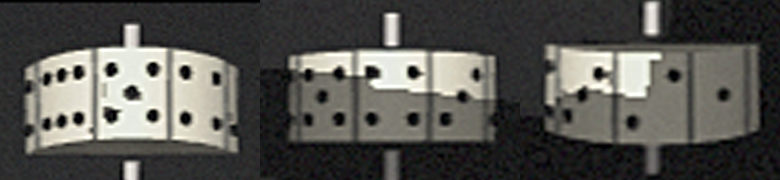

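The wheels read 5, 4, 2, each centred between its marks. Now the button.

In the tool's units: -0.028 m is -0.56, 0.0007 m is 0.014.

```bash
python3 -m inch '[[0, [-0.56, 0.014, 0], 0], [0, [0, 0, 0.3], 0], [0, [0, 0, 0.3], 0], [0, [0, 0, 0], 0], [0, [0, 0, 0], 0]]'; python3 - <<'E'
from h import *
for n in("top0","side0"):
    c=dict(np.load(n+".npz")); P=cloud(c)
    d=np.hypot(P[:,:,0]-.578,P[:,:,1]+.0036); m=(d<.008)&(c["depth"]>0)
    print(n,m.sum(),np.percentile(P[:,:,2][m],[10,50,90]))
E
```

```text
t: 16.1
tool_pos: [0.5772, -0.0035, 0.1594]
orientation: [-2.107, -2.327, 0.002]
force: [-0.3, -0.3, 0.4]
opening: 0.0002
gripper_force: 0.0
top0 37 [0.14143927 0.14425254 0.14669155]
side0 21 [0.14208951 0.14350187 0.14423799]
```

In the tool's units: 0.001 m is 0.02.

```bash
python3 -m inch '[[0, [0, 0, 0.02], 0], [0, [0, 0, 0.02], 0], [0, [0, 0, 0.02], 0], [0, [0, 0, 0], 0]]'
```

```text
t: 16.5
tool_pos: [0.5783, -0.0043, 0.1577]
orientation: [2.11, 2.327, 0.001]
force: [0.6, 0.2, 1.9]
opening: 0.0004
gripper_force: 1.0
```

In the tool's units: 0.001 m is 0.02.

```bash
python3 -m inch '[[0, [0, 0, 0.02], 0], [0, [0, 0, 0.02], 0], [0, [0, 0, 0], 0]]'
```

```text
t: 16.8
tool_pos: [0.5783, -0.0044, 0.1555]
orientation: [2.11, 2.327, 0.001]
force: [0.5, 2.3, 2.6]
opening: 0.0004
gripper_force: 1.6
```

In the tool's units: 0.001 m is 0.02.

```bash
python3 -m inch '[[0, [0, 0, 0.02], 0], [0, [0, 0, 0.02], 0], [0, [0, 0, 0], 0]]'
```

```text
t: 17.1
tool_pos: [0.5783, -0.0045, 0.1535]
orientation: [2.11, 2.327, 0.001]
force: [1.7, 2.4, 3.3]
opening: 0.0
gripper_force: 2.2
```

In the tool's units: 0.001 m is 0.02.

```bash
python3 -m inch '[[0, [0, 0, 0.02], 0], [0, [0, 0, 0], 0]]'
```

```text
t: 17.3
tool_pos: [0.5783, -0.0045, 0.1527]
orientation: [2.11, 2.327, 0.001]
force: [0.6, 2.1, 5.8]
opening: 0.0006
gripper_force: 2.9
```

In the tool's units: 0.0007 m is 0.014.

```bash
python3 -m inch '[[0, [0, 0, 0.014], 0], [0, [0, 0, 0], 0]]'
```

```text
t: 17.5
tool_pos: [0.5783, -0.0045, 0.1527]
orientation: [2.109, 2.327, 0.001]
force: [-2.0, 2.9, 10.4]
opening: 0.0005
gripper_force: 5.0
```

The button bottomed out: 10 N, with z no longer falling. Retract and verify.

```bash
python3 -m inch '[[0, [0, 0, 0], 0], [0, [0, 0, -0.1], 0], [0, [0, 0, -0.3], 0], [0, [0, 0, -0.4], 0], [0, [0.4, 0, -0.2], 0], [0, [0, 0, 0], 0], [0, [0, 0, 0], 0], [0, [0, 0, 0], 0]]'; python3 look.py d4.png
```

```text
t: 18.3
tool_pos: [0.5755, 0.0147, 0.2007]
orientation: [-2.109, -2.327, 0.002]
force: [0.0, -0.7, -1.1]
opening: 0.0004
gripper_force: 0.0
[316.  18.]
[316.  87.]
[316. 147.]
```

View pics/d4.png

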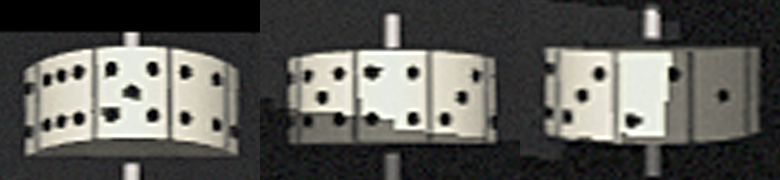

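The code 5, 4, 2 still stands and the hand is clear.

```bash
python3 -c "
from plant import robot; print(robot.close_job())"
```

```text
the job is handed in; nothing more can be done
None
```

I set the wheels from 4, 3, 3 to 5, 4, 2 and pressed the button until it bottomed out. Readings between moves peaked at about 10 N, the last picture showed the code still standing with the hand clear, and the job was handed in at about 18 s; no verdict came back.

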